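Clear a jammed offcut from the slotted bed of a crimping bench

TASK

A brass stamping offcut is lodged in one of the two T-slots of the slotted bed. Lift the scraper from its wooden rest, set it down into that slot behind the offcut (between the offcut and the closed end) and push the offcut along the slot with it, out of the open end into the scrap tray, without touching the offcut with the gripper or arm. Leave the T-nut in the other slot where it is, and let go of the scraper standing upright in the bed.

Things in the scene. Friction and masses are not known exactly. Their poses are not given: they have to be found in the camera images.
- bed: Fixed grey and aluminium bed, 180 (x) x 220 (y) x 70 mm high; origin: centre of underside, z up. Two T-slots along y, centred at x -45 and +45: neck 30 wide, 12 high, over a channel 50 wide, 18 high; slot floor at z 40. A flush end plate closes them at -y (inner face y -98). Open at +y (y 110), where a joined scrap tray spans y 110 to 234, full width, walls 32 high. Yaw within 0.3 rad of 0.
- scraper: Loose, 250 g, symmetric: steel saddle 70 (x) x 44 (y) x 8 mm; black square grip 28 x 28, from 8 to 60 above the saddle's underside; blade 14 (x) x 10 (y), reaching 28 below. Origin: centre of saddle's underside, z up the grip. Starts upright, blade in the hole of a wooden rest, saddle on its top, 36 high. In the bed the saddle rides on the top across the neck, blade 2 above the slot floor.
- scrap: The offcut: loose ragged brass stamping, 42 across the slot (x) x 40 along it (y) x 9 mm thick, two bent-up tabs to 20 high, 90 g. Wider than the neck, so it cannot be lifted out. Origin: centre of its underside, on the slot floor; y points to the open end, as the bed's. In either slot, its centre at y -20 to +30 mm in the bed's frame.
- tnut: Loose steel T-nut, 160 g, that belongs in the other slot: base 42 x 42 x 12 mm in the channel, boss 25 x 34 up to 27 above the slot floor, dark round hole on top. Origin: centre of its underside.
Mind the look-alikes: they are no part of the job. What is shaped like the scraper but green or pink is not meant.

How it is judged (in metres and radians):
On the way, in this order (a step that is already met when the one before it is completed fails the run):
1. the scraper stands in the offcut's slot, saddle down on the bed, behind the offcut on its closed-end side (z of scraper in the frame of bed between 0.06 and 0.08 m and angle between scraper's own z axis and vertical below 0.2 rad and y of scraper in the frame of bed between -0.115 and 0.12 m and x of scraper in the frame of bed between -0.08 and 0.08 m and x of scraper in the frame of scrap between -0.03 and 0.03 m and y of scraper in the frame of scrap below -0.018 m), for 0.1 s.
2. the scraper has pushed the offcut at least 20 mm along the slot (distance of scrap from where it was at the start of the episode above 0.02 m and contact force between scraper and scrap above 0.05 N), for 0.02 s.
At the end, for the whole second after the job is handed in: The offcut lies at rest in the scrap tray, below the slot floor; the scraper is released and at rest in the bed, upright within 11 degrees, saddle within 10 mm of the bed's top in height; the T-nut is within 15 mm of where it began (z of scraper in the frame of bed between 0.06 and 0.08 m and angle between scraper's own z axis and vertical below 0.2 rad and y of scraper in the frame of bed between -0.115 and 0.12 m and x of scraper in the frame of bed between -0.08 and 0.08 m and y of scrap in the frame of bed between 0.1 and 0.235 m and x of scrap in the frame of bed between -0.09 and 0.09 m and z of scrap in the frame of bed below 0.036 m and linear speed of each of scrap, scraper below 0.02 m/s and distance of tnut from where it was at the start of the episode below 0.015 m); the robot touches nothing.
It fails at once if the gripper or arm pushes the offcut (contact force between any of the fingers, the arm and scrap above 0.5 N).
It fails at once if the T-nut is shifted more than 15 mm (distance of tnut from where it was at the start of the episode above 0.015 m).
It also fails if it takes over 42 s, if anything falls off the work surface, if the arm or the gripper's body presses on something with over 40 N, if the wrist force passes 120 N, or if a joint passes its speed limit or range.

ROBOT

A 6-joint arm with a two-finger parallel gripper is mounted at the origin on the work surface. World frame = base frame: x ahead of the robot, y to its left, z up, the work surface at z = 0. Lengths are in m, angles in degrees, forces in N, time in s.
With the tool pointing down it reaches from about 0.25 to 0.725 m from the base axis. Payload 9.7 kg.
Tool frame: the origin (TCP) lies at the very end of the fingers, on their centre line; the grasp point (between the pads) lies 19 mm behind it; y points along the fingers, x is the direction in which the jaws open and shut, and the axes are right-handed (so a half turn about y gives the same grasp; the last joint's range is limited). The gripper opens to 85 mm and grips with 20 to 120 N. Pads are 22 mm wide; open, the fingers measure 114 mm over their backs; the gripper's body (76 mm by 85 mm) begins 54 mm behind the grasp point. The pads swing forward as they close: fully open they stand 13 mm farther back than shut.
Start: joints at [74.828, 4.979, 10.078, 95.1, 0, 90], TCP at [0.144, 0.531, 0.231] pointing down, gripper open.
Joint ranges: [-179.16, 179.16], [-48.56, 103.87], [-65.8, 70.77], [-126.05, 130.52], [-82.76, 87.17], [-180, 180]. Speed limits (degrees/s): [127.2, 127.2, 147.25, 180, 180, 180].

INTERFACE

Orientations are given as [roll, pitch, yaw] about the fixed x, y, z axes, in that order (R = Rz(yaw) Ry(pitch) Rx(roll)).
In Python, from workcell import bot gives the robot as it stands.
- The arm moves only by the shell command python3 -m jog 'ROWS' [FORCE]. ROWS is JSON, a list of rows, each a list of 7 numbers: the closure, from 0 (fully open) to 1 (shut), then the shift along the world's x, y, z in units of 25 mm (1.0 is 25 mm), then the turn, a rotation vector about the world's x, y, z in units of 5 degrees (1.0 is 5 degrees). A call has 1 to 5 rows; each row is the pose to reach, as a shift and turn from the pose commanded when the call began; what a row does not reach only later rows make up. A row lasts 1/10 s, in which the tool goes at most 50 mm and 8.59 degrees, less where a joint would pass 70% of its speed; a pose out of reach is approached as far as the arm can. A call with a gripper value outside its range is refused whole. The fingers move at their own pace and stop on an object; FORCE is the grip in N (left out, the last holds). Time passes only in rows, so rows that repeat a pose let the fingers close. It gives the time, the measured TCP pose, the force and the opening at its end, in the units of the state.
- bot.get_obs(): the state, without advancing time (a new reading comes with each control period).
- bot.camera(name): name is "scene" or "top" or "wrist"; returns (picture, depth): 480x640x3 uint8, red, green, blue; 480x640 float32, m along the optical axis (not along the pixel's ray), 0 where there is no reading.
- bot.camera_model(name): a dict with "fx", "fy", "cx", "cy" (pixels), "rvec" (rotation vector, rad) and "tvec" (3), from world to camera coordinates, as OpenCV has them; the wrist camera has in their place "tool_from_camera" (4x4, takes a point from camera to tool coordinates, whose origin is the TCP and whose axes are the tool frame's). Camera axes: x right, y down, z forward; pixel columns grow to the right and rows downward; lengths in m; the calibration is good to about 2 mm. A picture is of the moment at which its call begins: read the wrist's pose just before it. camera_model takes no time and is no camera call.
- bot.job_done(): hands the job in, once; it reports no verdict.
Trained networks look in the newest picture that a camera, given by its name, has taken for a name from the list of things; names that differ only in an ending like _2 or _b are one class to them, and where a whole thing is asked for, a point or a joint stands for the part that bears it (a point fixed in the world has none). Each returns a list of dicts, best first, with "conf" (0 to 1); they miss things now and then, are a little off and sometimes report something else, mostly with a low value. They report only what shows in the picture. A call takes as long as a camera call. They do not tell look-alikes from the thing itself.
- bot.regions_of(camera, label): "pixels" (480x640 bool, what is visible of it) and "point" ([row, column] in pixels, amid what is visible of it).
The state is a dict: "time": time; "q": joint angles; "qd": joint speeds; "joint_efforts": joint torques, N m; "ee_pos": TCP position; "tcp_rot": TCP orientation; "wrist_force": force on the tool from outside, world axes, zero at the start; "torque": the same for the moment, N m; "opening": finger opening in m.
Only numpy, scipy, OpenCV 4.12 (cv2) and the standard library are available. Lean on these libraries where they do the work, as an engineer would, in place of code of your own. Each camera call takes 0.05 s, during which the arm holds its last target. There are 200 camera calls.

## Working session

There is one attempt and no reset: what is moved stays moved. The work goes in short steps, Python scripts to look and compute and a shell command to move; the robot and the scene stay as the last step left them, time stands still between calls to the robot, and variables do not carry over. Pictures are saved under pics/ and viewed, about 8 in all and at most 12, crops included, and the job is handed in when it is done.

```bash
mkdir -p pics; ls; cat > h.py <<'E'
import numpy as np, cv2
from workcell import bot
def pts(cam,depth,mask=None):
    m=bot.camera_model(cam); R=cv2.Rodrigues(np.array(m["rvec"],float))[0]; t=np.array(m["tvec"],float)
    ok=depth>0
    if mask is not None: ok&=mask
    r,c=np.nonzero(ok); z=depth[r,c]
    P=np.stack([(c-m["cx"])/m["fx"]*z,(r-m["cy"])/m["fy"]*z,z],1)
    return (P-t)@R, r, c
E
python3 - <<'E'
from h import *
for cam in ("scene","top"):
    im,d=bot.camera(cam); cv2.imwrite(f"pics/{cam}1.png",im[:,:,::-1]); np.save(f"{cam}_d.npy",d); np.save(f"{cam}_i.npy",im)
    for l in ("bed","scraper","scrap","tnut"):
        for r in bot.regions_of(cam,l):
            P,_,_=pts(cam,d,r["pixels"]); 
            col=im[r["pixels"]].mean(0).round()
            print(cam,l,round(r["conf"],2),r["point"],len(P),P.mean(0).round(3) if len(P) else None,np.percentile(P,[2,98],axis=0).round(3).tolist() if len(P) else None,col)
E
```

```text
pics
scene bed 0.92 [212.2, 446.0] 20207 [0.555 0.114 0.045] [[0.436, -0.044, 0.003], [0.658, 0.31, 0.071]] [89. 90. 95.]
scene scraper 0.84 [325.7, 207.3] 1987 [ 0.579 -0.293  0.061] [[0.542, -0.316, 0.036], [0.605, -0.268, 0.097]] [56. 56. 57.]
scene scraper 0.77 [261.9, 264.5] 1580 [ 0.51  -0.185  0.052] [[0.476, -0.216, 0.0], [0.536, -0.147, 0.089]] [114.  65.  83.]
scene scraper 0.58 [261.2, 180.1] 1619 [ 0.446 -0.288  0.053] [[0.412, -0.319, 0.027], [0.474, -0.257, 0.089]] [19. 73. 35.]
scene scrap 0.52 [216.6, 437.3] 207 [0.564 0.084 0.051] [[0.551, 0.065, 0.045], [0.58, 0.103, 0.061]] [102.  78.  29.]
scene tnut 0.59 [180.8, 400.6] 282 [0.476 0.074 0.064] [[0.456, 0.058, 0.045], [0.492, 0.095, 0.069]] [74. 75. 78.]
top bed 0.93 [241.3, 134.0] 36439 [0.539 0.13  0.044] [[0.431, -0.037, 0.001], [0.652, 0.305, 0.071]] [80. 81. 88.]
top scraper 0.75 [265.1, 384.3] 1800 [ 0.499 -0.182  0.052] [[0.468, -0.216, 0.033], [0.532, -0.153, 0.089]] [122.  65.  88.]
top scraper 0.7 [208.2, 469.0] 1996 [ 0.566 -0.291  0.06 ] [[0.534, -0.318, 0.04], [0.6, -0.271, 0.097]] [51. 51. 54.]
top scraper 0.55 [314.6, 469.9] 2052 [ 0.437 -0.287  0.052] [[0.402, -0.322, 0.028], [0.471, -0.26, 0.089]] [ 9. 70. 28.]
top scrap 0.62 [214.3, 178.0] 729 [0.574 0.078 0.049] [[0.558, 0.058, 0.045], [0.589, 0.097, 0.059]] [87. 66. 21.]
top tnut 0.91 [289.0, 181.6] 838 [0.477 0.07  0.062] [[0.461, 0.051, 0.045], [0.494, 0.09, 0.069]] [62. 63. 68.]
top tnut 0.53 [243.9, 135.4] 36379 [0.539 0.13  0.044] [[0.431, -0.037, 0.001], [0.651, 0.305, 0.071]] [80. 81. 88.]
```

```bash
python3 - <<'E'
from h import *
d=np.load("top_d.npy"); im=np.load("top_i.npy")
P,r,c=pts("top",d)
# bed top outer
b=(abs(P[:,2]-.070)<.004)&(P[:,1]>-.08)&(P[:,0]>.38)&(P[:,0]<.72)
rect=cv2.minAreaRect((P[b,:2]*1000).astype(np.float32)); print("bedtop",b.sum(),np.median(P[b,2]),rect)
g=(im[r,c].max(1)<75)&(P[:,1]<-.23)&(P[:,0]>.515)
for lo,hi,n in((.036,.05,"saddle"),(.085,.11,"grip")):
    s=(P[:,1]<-.24)&(P[:,0]>.515)&(P[:,0]<.63)&(P[:,2]>lo)&(P[:,2]<hi)
    print(n,s.sum(),np.median(P[s],0).round(4),cv2.minAreaRect((P[s,:2]*1000).astype(np.float32)))
# slots: points lower than top, within bed
o=np.load("scene_i.npy")
cv2.imwrite("pics/both.png",np.hstack([cv2.resize(o[:,:,::-1],(400,300)),cv2.resize(im[:,:,::-1],(400,300))]))
E
```

```text
bedtop 18204 0.06916875012387447 ((524.7861938476562, 74.03071594238281), (220.89926147460938, 180.46080017089844), 75.16130828857422)
saddle 2084 [ 0.5593 -0.2914  0.0429] ((577.4902954101562, -355.90863037109375), (97.01819610595703, 206.12014770507812), 8.510313987731934)
grip 997 [ 0.5661 -0.3044  0.0945] ((567.3128662109375, -376.419921875), (34.00334167480469, 193.3711700439453), 0.7652656435966492)
```

View pics/top1.png

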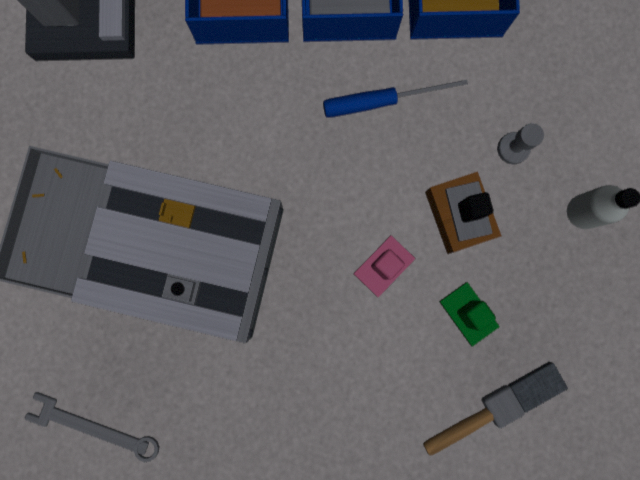

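View pics/scene1.png

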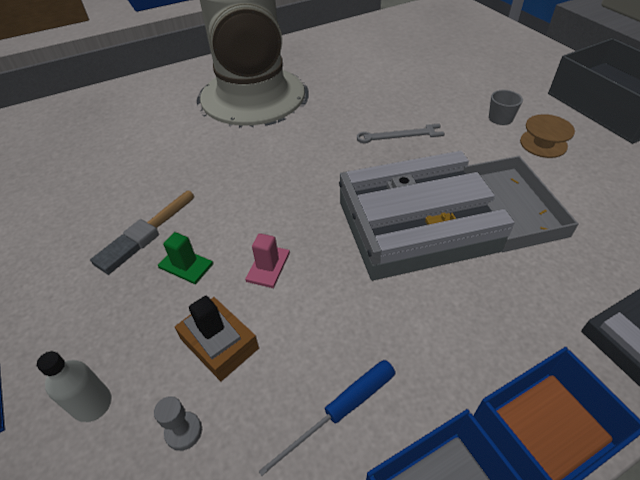

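```bash
python3 - <<'E'
from h import *
d=np.load("top_d.npy"); im=np.load("top_i.npy")
P,r,c=pts("top",d)
near=np.hypot(P[:,0]-.566,P[:,1]+.291)<.055
for lo,hi,n in((.029,.0385,"rest"),(.039,.05,"saddle"),(.085,.11,"grip")):
    s=near&(P[:,2]>lo)&(P[:,2]<hi)
    print(n,s.sum(),P[s].mean(0).round(4),np.median(P[s,2]),cv2.minAreaRect((P[s,:2]*1000).astype(np.float32)))
d2=np.load("scene_d.npy"); Q,_,_=pts("scene",d2)
s=(np.hypot(Q[:,0]-.566,Q[:,1]+.291)<.055)&(Q[:,2]>.088); print("scene grip",s.sum(),cv2.minAreaRect((Q[s,:2]*1000).astype(np.float32)),np.median(Q[s,2]))
s=(np.hypot(Q[:,0]-.566,Q[:,1]+.291)<.055)&(Q[:,2]>.04)&(Q[:,2]<.046); print("scene sad",s.sum(),cv2.minAreaRect((Q[s,:2]*1000).astype(np.float32)),np.median(Q[s,2]))
b=(abs(Q[:,2]-.070)<.004)&(Q[:,1]>-.08)&(Q[:,0]>.38)&(Q[:,0]<.72)
print("bed scene",cv2.minAreaRect((Q[b,:2]*1000).astype(np.float32)),np.median(Q[b,2]))
# slots in bed frame, top cam
for A,nm in((P,"top"),(Q,"scene")):
    a=np.radians(-14.84); R=np.array([[np.cos(a),np.sin(a)],[-np.sin(a),np.cos(a)]])
    L=(A[:,:2]-[.5248,.0740])@R.T
    top=(abs(A[:,2]-.0695)<.003)&(abs(L[:,1])<.08)
    print(nm,"x hist gap edges",[ (k,int((top&(abs(L[:,0]-k/1000)<.001)).sum())) for k in range(22,70,2)])
    for y0 in(-.06,.08):
        t=top&(abs(L[:,1]-y0)<.012); x=np.sort(L[t,0]); g=np.argsort(np.diff(x))[-2:]; print(y0,[(x[i].round(4),x[i+1].round(4)) for i in g])
print(bot.get_obs()["tcp_rot"],bot.get_obs()["opening"])
m=bot.camera_model("wrist"); print(np.round(m["tool_from_camera"],3))
E
python3 - <<'E'
import cv2,numpy as np
i=np.load("top_i.npy")[160:265,410:515,::-1]
cv2.imwrite("pics/c1.png",cv2.resize(i,(525,525),interpolation=cv2.INTER_CUBIC))
E
```

```text
rest 1561 [ 0.5659 -0.2842  0.0355] 0.035624380372474784 ((568.0548095703125, -292.7416687011719), (90.0034408569336, 67.20307922363281), 16.8651123046875)
saddle 1255 [ 0.5657 -0.2921  0.0437] 0.04363438447124155 ((571.7192993164062, -294.43585205078125), (80.65654754638672, 51.35822296142578), 16.988548278808594)
grip 563 [ 0.567  -0.2937  0.0948] 0.09524725237178194 ((567.8303833007812, -295.0325927734375), (28.013729095458984, 28.37710952758789), 11.467558860778809)
scene grip 484 ((570.0489501953125, -292.29058837890625), (28.577978134155273, 28.151975631713867), 12.243125915527344) 0.09525399986771341
scene sad 908 ((569.617919921875, -292.29864501953125), (70.71057891845703, 44.50609588623047), 10.955717086791992) 0.04373485675970055
bed scene ((511.61358642578125, 345.560302734375), (238.8466339111328, 802.0208740234375), 2.891179323196411) 0.0699531386295184
top x hist gap edges [(22, 208), (24, 208), (26, 207), (28, 206), (30, 89), (32, 0), (34, 0), (36, 0), (38, 0), (40, 0), (42, 0), (44, 0), (46, 0), (48, 0), (50, 0), (52, 0), (54, 0), (56, 0), (58, 0), (60, 131), (62, 206), (64, 200), (66, 202), (68, 201)]
-0.06 [(np.float64(-0.0599), np.float64(-0.0299)), (np.float64(0.09), np.float64(0.3165))]
0.08 [(np.float64(-0.0599), np.float64(-0.0299)), (np.float64(0.09), np.float64(0.3053))]
scene x hist gap edges [(22, 83), (24, 99), (26, 96), (28, 117), (30, 165), (32, 9), (34, 0), (36, 0), (38, 0), (40, 0), (42, 0), (44, 0), (46, 0), (48, 0), (50, 0), (52, 0), (54, 0), (56, 0), (58, 2), (60, 42), (62, 103), (64, 95), (66, 110), (68, 112)]
-0.06 [(np.float64(0.0311), np.float64(0.0595)), (np.float64(0.0911), np.float64(0.3183))]
0.08 [(np.float64(0.3548), np.float64(0.393)), (np.float64(0.0901), np.float64(0.2926))]
[-9.00009134e+01  2.97291019e-03  7.48291731e+01] 0.08542923631830146
[[ 1.     0.     0.     0.001]
 [-0.    -0.265  0.964 -0.142]
 [ 0.    -0.964 -0.265  0.066]
 [ 0.     0.     0.     1.   ]]
```

View pics/c1.png

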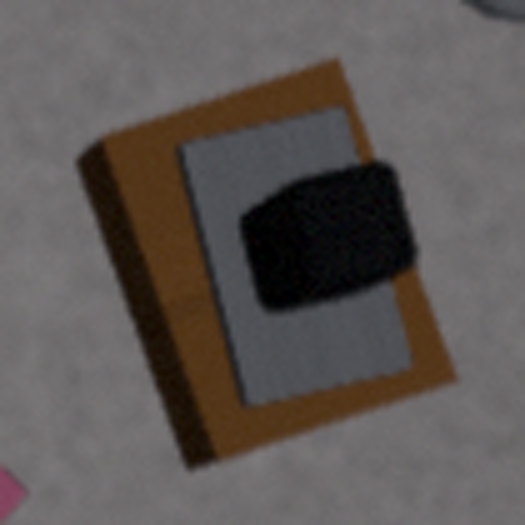

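```bash
python3 -m jog '[[0,0.85,-1.65,0,0,0,-0.63],[0,1.7,-3.3,0,0,0,-1.27],[0,2.55,-4.95,0,0,0,-1.9],[0,3.4,-6.6,0,0,0,-2.53],[0,4.25,-8.25,0,0,0,-3.16]]' 60; python3 -m jog '[[0,0.85,-1.65,0,0,0,-0.63],[0,1.7,-3.3,0,0,0,-1.27],[0,2.55,-4.95,0,0,0,-1.9],[0,3.4,-6.6,0,0,0,-2.53],[0,4.25,-8.25,0,0,0,-3.16]]'; python3 -m jog '[[0,0.85,-1.65,0,0,0,-0.63],[0,1.7,-3.3,0,0,0,-1.27],[0,2.55,-4.95,0,0,0,-1.9],[0,3.4,-6.6,0,0,0,-2.53],[0,4.25,-8.25,0,0,0,-3.16]]'; python3 -m jog '[[0,0.85,-1.65,0,0,0,-0.63],[0,1.7,-3.3,0,0,0,-1.27],[0,2.55,-4.95,0,0,0,-1.9],[0,3.4,-6.6,0,0,0,-2.53],[0,4.25,-8.25,0,0,0,-3.16]]'; python3 -m jog '[[0,0,0,0,0,0,0],[0,0,0,0,0,0,0],[0,0,0,0,0,0,0]]'; python3 -c "
from workcell import bot
print(bot.get_obs()['q'])"
```

```text
time: 1.0
ee_pos: [0.2505, 0.3229, 0.2313]
tcp_rot: [-90.0, -0.0, 58.9]
wrist_force: [1.2, 0.1, 1.4]
opening: 0.0854
time: 1.5
ee_pos: [0.3569, 0.1165, 0.2316]
tcp_rot: [-90.0, -0.1, 43.1]
wrist_force: [1.6, 0.9, -0.6]
opening: 0.0853
time: 2.0
ee_pos: [0.4632, -0.09, 0.2315]
tcp_rot: [-90.0, -0.0, 27.3]
wrist_force: [1.0, 0.6, 1.1]
opening: 0.0851
time: 2.5
ee_pos: [0.5695, -0.2961, 0.2312]
tcp_rot: [-90.0, -0.0, 11.5]
wrist_force: [0.6, -0.3, 1.2]
opening: 0.0853
time: 2.8
ee_pos: [0.5687, -0.2936, 0.2317]
tcp_rot: [-90.0, -0.0, 11.7]
wrist_force: [0.3, 0.4, -0.7]
opening: 0.0854
[-2.73080141e+01  1.80102458e+01  2.52785565e+01  9.72618716e+01
  6.81483813e-03  5.10278714e+01]
```

```bash
cat >> h.py <<'E'
from scipy.spatial.transform import Rotation as Ro
def wrist():
    o=bot.get_obs(); im,d=bot.camera("wrist"); m=bot.camera_model("wrist"); T=np.array(m["tool_from_camera"])
    r,c=np.nonzero(d>0); z=d[r,c]
    P=np.stack([(c-m["cx"])/m["fx"]*z,(r-m["cy"])/m["fy"]*z,z],1)@T[:3,:3].T+T[:3,3]
    return im,P@Ro.from_euler("xyz",o["tcp_rot"],degrees=True).as_matrix().T+o["ee_pos"],r,c,o
E
python3 - <<'E'
from h import *
im,P,r,c,o=wrist(); cv2.imwrite("pics/w1.png",im[:,:,::-1])
near=np.hypot(P[:,0]-.568,P[:,1]+.293)<.055
for lo,hi,n in((.040,.046,"saddle"),(.09,.1,"grip")):
    s=near&(P[:,2]>lo)&(P[:,2]<hi)
    print(n,s.sum(),np.median(P[s,2]),cv2.minAreaRect((P[s,:2]*1000).astype(np.float32)))
E
```

```text
saddle 2466 0.043138047013039776 ((569.79150390625, -292.8918151855469), (69.96357727050781, 43.808815002441406), 11.662301063537598)
grip 1234 0.094820539443946 ((569.6614379882812, -292.5663757324219), (27.49276351928711, 27.043380737304688), 12.288850784301758)
```

View pics/w1.png

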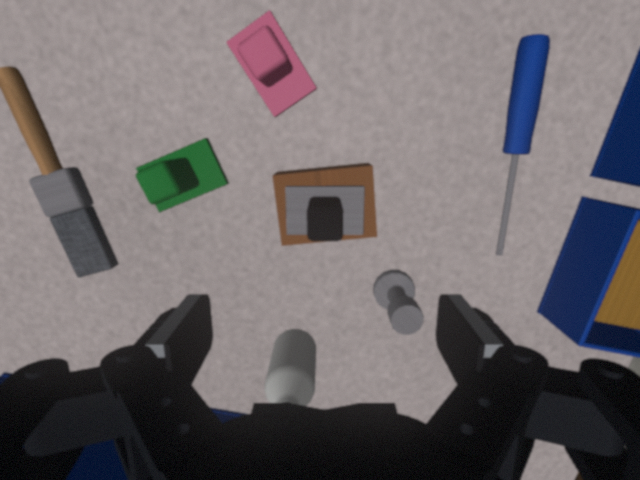

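```bash
python3 -m jog '[[0,0.02,0.02,-1.5,0,0,0],[0,0.04,0.02,-3.2,0,0,0],[0,0.04,0.02,-4.6,0,0,0],[0,0.04,0.02,-5.6,0,0,0],[0,0.04,0.02,-6.3,0,0,0]]'; python3 -m jog '[[0,0,0,-0.4,0,0,0],[0,0,0,-0.7,0,0,0],[0,0,0,-0.8,0,0,0],[0,0,0,-0.8,0,0,0]]';python3 -m jog '[[1,0,0,0,0,0,0],[1,0,0,0,0,0,0],[1,0,0,0,0,0,0],[1,0,0,0,0,0,0],[1,0,0,0,0,0,0]]' 60;python3 -m jog '[[1,0,0,0,0,0,0],[1,0,0,0,0,0,0],[1,0,0,0,0,0,0],[1,0,0,0,0,0,0],[1,0,0,0,0,0,0]]'
```

```text
time: 3.35
ee_pos: [0.5691, -0.2921, 0.0728]
tcp_rot: [-90.0, 0.0, 11.7]
wrist_force: [0.4, -0.1, 0.1]
opening: 0.0851
time: 3.75
ee_pos: [0.5702, -0.2936, 0.0545]
tcp_rot: [-90.0, -0.0, 11.6]
wrist_force: [-0.5, -0.4, -0.4]
opening: 0.0856
time: 4.25
ee_pos: [0.5701, -0.2938, 0.0542]
tcp_rot: [-90.0, -0.0, 11.6]
wrist_force: [0.3, 0.3, 4.0]
opening: 0.0275
time: 4.75
ee_pos: [0.5701, -0.2938, 0.0541]
tcp_rot: [-90.0, -0.0, 11.6]
wrist_force: [-0.1, -0.3, 6.2]
opening: 0.0275
```

```bash
python3 -m jog '[[1,0,0,0.5,0,0,0],[1,0,0,1.3,0,0,0],[1,0,0,2.3,0,0,0],[1,0,0,3.4,0,0,0],[1,0,0,4.4,0,0,0]]'; python3 -m jog '[[1,-0.05,0.8,0.4,0,0,-0.4],[1,-0.1,1.8,0.4,0,0,-0.8],[1,-0.15,3,0.4,0,0,-1.3],[1,-0.2,4.2,0.4,0,0,-1.8],[1,-0.24,5.4,0.4,0,0,-2.3]]';  python3 -m jog '[[1,-0.05,1.2,0,0,0,-0.5],[1,-0.1,2.4,0,0,0,-1.0],[1,-0.15,3.6,0,0,0,-1.5],[1,-0.2,4.6,0,0,0,-2],[1,-0.24,5.4,0,0,0,-2.5]]'; python3 -m jog '[[1,0,0.7,0,0,0,-0.3],[1,0,1.3,0,0,0,-0.48],[1,0,1.75,0,0,0,-0.48],[1,0,1.75,0,0,0,-0.48],[1,0,1.75,0,0,0,-0.48]]'
python3 - <<'E'
from h import *
im,P,r,c,o=wrist(); cv2.imwrite("pics/w2.png",im[:,:,::-1]); print(o["ee_pos"],o["tcp_rot"],o["opening"])
a=np.radians(-14.84); R=np.array([[np.cos(a),np.sin(a)],[-np.sin(a),np.cos(a)]])
L=(P[:,:2]-[.5248,.0740])@R.T
t=(abs(P[:,2]-.0695)<.003)
for y0 in(-.02,.0,.02,.04,.06,.08,.1):
    x=np.sort(L[t&(abs(L[:,1]-y0)<.008)&(abs(L[:,0])<.095),0]); g=np.argsort(np.diff(x))[-2:] if len(x)>3 else []; print(y0,len(x),[(x[i].round(4),x[i+1].round(4)) for i in g])
for x0 in(.0,.075): 
    y=L[t&(abs(L[:,0]-x0)<.008)&(abs(L[:,1])<.13),1]; print("open edge",x0,np.percentile(y,99.5) if len(y) else None)
for l in("scrap","tnut"):
    for q in bot.regions_of("wrist",l)[:1]:
        k=q["pixels"][r,c]; print(l,q["conf"],np.percentile(L[k],[2,50,98],axis=0).round(4).tolist(),np.median(P[k,2]))
E
```

```text
time: 5.25
ee_pos: [0.5697, -0.2935, 0.1651]
tcp_rot: [-90.0, 0.0, 11.6]
wrist_force: [1.4, 0.2, -2.0]
opening: 0.0271
time: 5.75
ee_pos: [0.5634, -0.1575, 0.1738]
tcp_rot: [-90.0, 0.0, 0.0]
wrist_force: [0.1, -0.1, -2.2]
opening: 0.0278
time: 6.25
ee_pos: [0.5574, -0.0221, 0.1739]
tcp_rot: [-90.0, 0.0, -12.4]
wrist_force: [0.1, -0.6, -2.4]
opening: 0.0274
time: 6.75
ee_pos: [0.5579, 0.0199, 0.1738]
tcp_rot: [-90.0, 0.0, -14.7]
wrist_force: [0.4, 0.3, -3.0]
opening: 0.0277
[0.55788147 0.01987714 0.17379458] [-9.00161766e+01  1.21814184e-02 -1.47315591e+01] 0.02774884252823204
-0.02 4661 [(np.float64(-0.0317), np.float64(-0.0291)), (np.float64(0.0306), np.float64(0.0609))]
0.0 4922 [(np.float64(-0.0321), np.float64(-0.0292)), (np.float64(0.0309), np.float64(0.0608))]
0.02 4926 [(np.float64(-0.0584), np.float64(-0.0291)), (np.float64(0.0309), np.float64(0.0608))]
0.04 5276 [(np.float64(-0.0586), np.float64(-0.0294)), (np.float64(0.0309), np.float64(0.0608))]
0.06 5665 [(np.float64(-0.0587), np.float64(-0.0297)), (np.float64(0.0306), np.float64(0.0606))]
0.08 6078 [(np.float64(-0.0586), np.float64(-0.0296)), (np.float64(0.0308), np.float64(0.0607))]
0.1 2538 [(np.float64(-0.0587), np.float64(-0.0293)), (np.float64(0.0306), np.float64(0.0607))]
open edge 0.0 0.09769880818855449
open edge 0.075 0.09796495823931219
scrap 0.97 [[0.0308, 0.0016], [0.0457, 0.0212], [0.0605, 0.0395]] 0.048262493960491995
tnut 0.66 [[-0.0587, -0.03], [-0.0439, -0.007], [-0.0319, 0.0104]] 0.06605355616298898
```

View pics/w2.png

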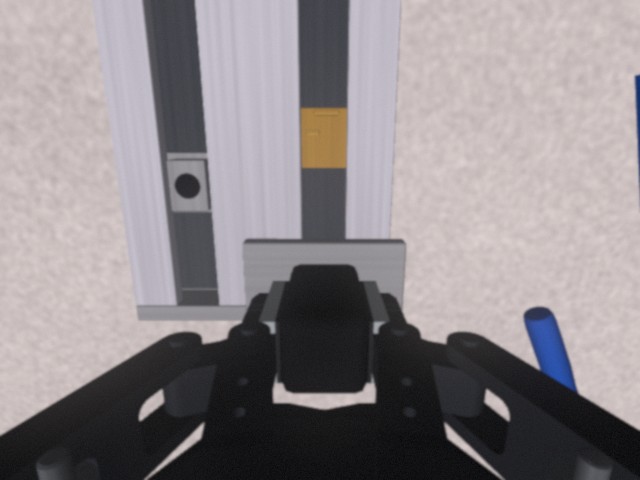

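```bash
python3 -m jog '[[1,0,0,-0.6,0,0,0],[1,0,0,-1.3,0,0,0],[1,0,0,-2.0,0,0,0],[1,0,0,-2.6,0,0,0],[1,0,0,-3.1,0,0,0]]'; python3 -m jog '[[1,0,0,-0.1,0,0,0],[1,0,0,-0.2,0,0,0],[1,0,0,-0.28,0,0,0],[1,0,0,-0.32,0,0,0],[1,0,0,-0.32,0,0,0]]'
```

```text
time: 7.4
ee_pos: [0.5577, 0.0196, 0.0952]
tcp_rot: [-90.0, 0.0, -14.8]
wrist_force: [0.0, -0.4, -1.3]
opening: 0.0274
time: 7.9
ee_pos: [0.5581, 0.0201, 0.0886]
tcp_rot: [-90.0, -0.0, -14.8]
wrist_force: [0.3, -0.0, -2.2]
opening: 0.0271
```

```bash
python3 -m jog '[[1,0.05,0.19,0,0,0,0],[1,0.13,0.48,0,0,0,0],[1,0.2,0.77,0,0,0,0],[1,0.26,0.97,0,0,0,0],[1,0.31,1.16,0,0,0,0]]'; python3 -m jog '[[1,0.05,0.19,0,0,0,0],[1,0.1,0.39,0,0,0,0],[1,0.15,0.58,0,0,0,0],[1,0.2,0.77,0,0,0,0],[1,0.26,0.97,0,0,0,0]]';python3 -m jog '[[1,0.05,0.19,0,0,0,0],[1,0.1,0.39,0,0,0,0],[1,0.15,0.58,0,0,0,0],[1,0.2,0.77,0,0,0,0],[1,0.26,0.97,0,0,0,0]]'
python3 - <<'E'
from h import *
im,P,r,c,o=wrist(); cv2.imwrite("pics/w3.png",im[:,:,::-1])
a=np.radians(-14.84); R=np.array([[np.cos(a),np.sin(a)],[-np.sin(a),np.cos(a)]])
L=(P[:,:2]-[.5248,.0740])@R.T
print("tcp bed",R@(np.array(o["ee_pos"][:2])-[.5248,.0740]))
t=(abs(P[:,2]-.0695)<.003)
for x0 in(.0,.075): 
    y=L[t&(abs(L[:,0]-x0)<.008)&(abs(L[:,1])<.13),1]; print("open edge",x0,np.percentile(y,99.5) if len(y) else None)
for l in("scrap","tnut"):
    for q in bot.regions_of("wrist",l)[:1]:
        k=q["pixels"][r,c]; print(l,q["conf"],np.percentile(L[k],[2,50,98],axis=0).round(4).tolist(),np.median(P[k,2]))
E
```

```text
time: 8.4
ee_pos: [0.5658, 0.0498, 0.0882]
tcp_rot: [-90.0, 0.0, -14.7]
wrist_force: [-0.6, 0.1, -2.4]
opening: 0.0271
time: 8.9
ee_pos: [0.5722, 0.0736, 0.0882]
tcp_rot: [-90.0, 0.0, -14.8]
wrist_force: [-0.8, -0.5, -1.8]
opening: 0.0273
time: 9.4
ee_pos: [0.5788, 0.098, 0.0883]
tcp_rot: [-90.0, 0.0, -14.8]
wrist_force: [0.5, -1.7, -2.5]
opening: 0.0272
tcp bed [0.04605022 0.03700161]
open edge 0.0 0.11190623237226753
open edge 0.075 0.11229011329691901
scrap 0.85 [[0.0308, 0.0548], [0.0457, 0.0692], [0.0606, 0.0828]] 0.048278808301307735
tnut 0.74 [[-0.0629, -0.0241], [-0.049, 0.007], [-0.0354, 0.0113]] 0.05675215586105798
```

View pics/w3.png

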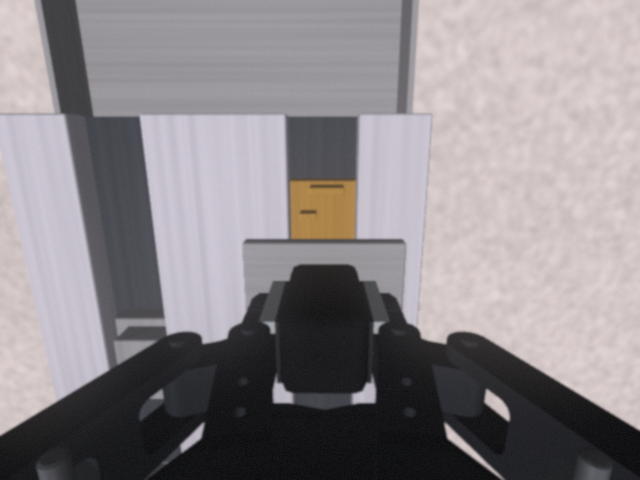

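```bash
python3 -m jog '[[1,0.05,0.19,0,0,0,0],[1,0.1,0.39,0,0,0,0],[1,0.15,0.58,0,0,0,0],[1,0.2,0.77,0,0,0,0],[1,0.26,0.97,0,0,0,0]]'; python3 -m jog '[[1,0.05,0.19,0,0,0,0],[1,0.1,0.39,0,0,0,0],[1,0.15,0.58,0,0,0,0],[1,0.2,0.77,0,0,0,0],[1,0.26,0.97,0,0,0,0]]';python3 -m jog '[[1,0.05,0.19,0,0,0,0],[1,0.1,0.39,0,0,0,0],[1,0.15,0.58,0,0,0,0],[1,0.15,0.58,0,0,0,0],[1,0.15,0.58,0,0,0,0]]'
python3 - <<'E'
from h import *
im,P,r,c,o=wrist(); cv2.imwrite("pics/w4.png",im[:,:,::-1])
a=np.radians(-14.84); R=np.array([[np.cos(a),np.sin(a)],[-np.sin(a),np.cos(a)]])
L=(P[:,:2]-[.5248,.0740])@R.T
print("tcp bed",R@(np.array(o["ee_pos"][:2])-[.5248,.0740]))
for l in("scrap",):
    for q in bot.regions_of("wrist",l)[:2]:
        k=q["pixels"][r,c]; print(l,q["conf"],np.percentile(L[k],[2,50,98],axis=0).round(4).tolist(),np.percentile(P[k,2],[2,50,98]))
E
```

```text
time: 10.05
ee_pos: [0.5853, 0.1222, 0.0883]
tcp_rot: [-90.0, -0.0, -14.8]
wrist_force: [-0.1, -1.1, -1.5]
opening: 0.0273
time: 10.55
ee_pos: [0.5918, 0.1465, 0.0883]
tcp_rot: [-90.0, -0.0, -14.8]
wrist_force: [0.2, -0.7, -0.8]
opening: 0.0274
time: 11.05
ee_pos: [0.5954, 0.1607, 0.0882]
tcp_rot: [-90.0, 0.0, -14.8]
wrist_force: [1.4, -0.6, -1.4]
opening: 0.0275
tcp bed [0.04604302 0.10191364]
scrap 0.64 [[0.0259, 0.1177], [0.0457, 0.1261], [0.0649, 0.1399]] [0.00877994 0.03139428 0.04434926]
```

View pics/w4.png

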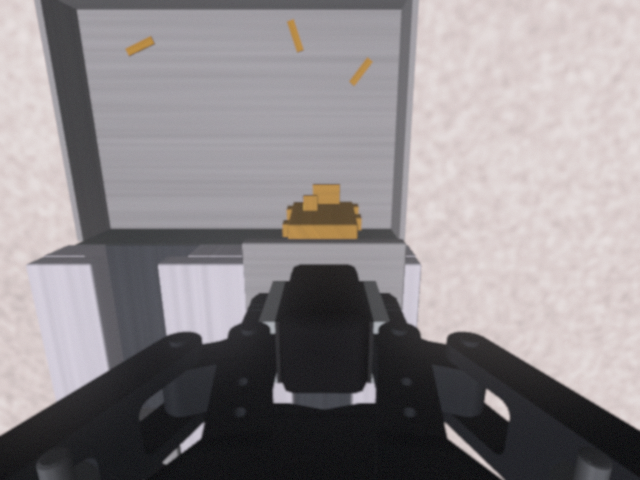

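```bash
python3 -m jog '[[1,0.04,0.16,0,0,0,0],[1,0.08,0.31,0,0,0,0],[1,0.12,0.47,0,0,0,0],[1,0.16,0.62,0,0,0,0],[1,0.16,0.62,0,0,0,0]]'; python3 -m jog '[[1,-0.08,-0.3,0,0,0,0],[1,-0.17,-0.65,0,0,0,0],[1,-0.27,-1.03,0,0,0,0],[1,-0.37,-1.41,0,0,0,0],[1,-0.46,-1.74,0,0,0,0]]'
python3 - <<'E'
from h import *
im,P,r,c,o=wrist(); cv2.imwrite("pics/w5.png",im[:,:,::-1])
a=np.radians(-14.84); R=np.array([[np.cos(a),np.sin(a)],[-np.sin(a),np.cos(a)]])
L=(P[:,:2]-[.5248,.0740])@R.T
print("tcp bed",R@(np.array(o["ee_pos"][:2])-[.5248,.0740]))
for l in("scrap",):
    for q in bot.regions_of("wrist",l)[:2]:
        k=q["pixels"][r,c]; print(l,q["conf"],np.percentile(L[k],[2,50,98],axis=0).round(4).tolist(),np.percentile(P[k,2],[2,50,98]))
E
```

```text
time: 11.65
ee_pos: [0.5995, 0.1767, 0.0882]
tcp_rot: [-90.0, 0.0, -14.7]
wrist_force: [-0.3, 0.8, -2.0]
opening: 0.0275
time: 12.15
ee_pos: [0.5877, 0.1313, 0.0884]
tcp_rot: [-90.0, -0.0, -14.8]
wrist_force: [-0.0, 0.4, -2.0]
opening: 0.0271
tcp bed [0.0460848  0.07148803]
scrap 0.6 [[0.0258, 0.1206], [0.0456, 0.128], [0.065, 0.1409]] [0.00318079 0.0420034  0.0442548 ]
```

View pics/w5.png

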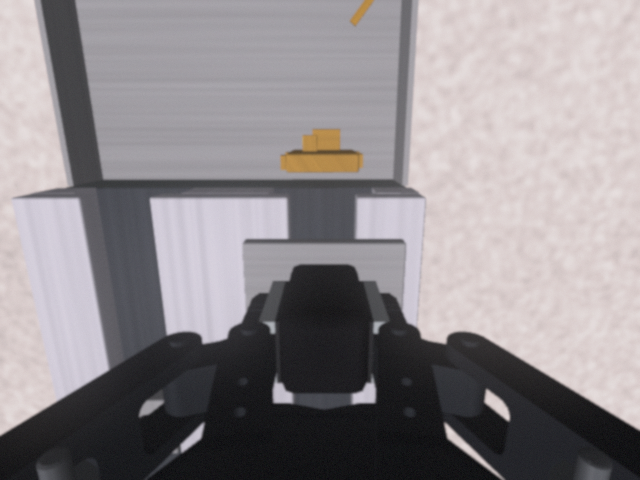

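```bash
python3 -m jog '[[1,0,0,-0.02,0,0,0],[1,0,0,-0.03,0,0,0],[1,0,0,-0.03,0,0,0]]'; python3 -m jog '[[0.3,0,0,0,0,0,0],[0,0,0,0,0,0,0],[0,0,0,0,0,0,0],[0,0,0,0,0,0,0],[0,0,0,0,0,0,0]]'; python3 -m jog '[[0,0,0,0,0,0,0],[0,0,0,0.4,0,0,0],[0,0,0,1,0,0,0],[0,0,0,2,0,0,0],[0,0,0,3,0,0,0]]'; python3 -m jog '[[0,0,0,1,0,0,0],[0,0,0,2,0,0,0],[0,0,0,3,0,0,0],[0,0,0,3,0,0,0],[0,0,0,3,0,0,0]]'
python3 - <<'E'
from h import *
im,P,r,c,o=wrist(); cv2.imwrite("pics/w6.png",im[:,:,::-1])
a=np.radians(-14.84); R=np.array([[np.cos(a),np.sin(a)],[-np.sin(a),np.cos(a)]])
L=(P[:,:2]-[.5248,.0740])@R.T
print(o["ee_pos"])
for l in("scrap","scraper","tnut"):
    for q in bot.regions_of("wrist",l)[:2]:
        k=q["pixels"][r,c]; print(l,q["conf"],np.percentile(L[k],[2,50,98],axis=0).round(4).tolist(),np.percentile(P[k,2],[2,50,98]))
s=(P[:,2]>.12)&(P[:,2]<.135)&(abs(L[:,0]-.046)<.04)&(abs(L[:,1]-.071)<.04); print("grip top",s.sum(),np.median(P[s,2]),cv2.minAreaRect((L[s]*1000).astype(np.float32)))
im,d=bot.camera("top"); Q,r,c=pts("top",d); L=(Q[:,:2]-[.5248,.0740])@R.T
for q in bot.regions_of("top","tnut")[:1]+bot.regions_of("top","scrap")[:1]:
    k=q["pixels"][r,c]; print("top",q["conf"],Q[k].mean(0).round(4),L[k].mean(0).round(4))
E
```

```text
time: 12.55
ee_pos: [0.5883, 0.1326, 0.0881]
tcp_rot: [-90.0, -0.1, -14.8]
wrist_force: [-0.7, -3.4, 4.5]
opening: 0.0271
time: 13.05
ee_pos: [0.5879, 0.1327, 0.0874]
tcp_rot: [-90.0, 0.0, -14.8]
wrist_force: [-0.1, 0.1, 0.7]
opening: 0.0855
time: 13.55
ee_pos: [0.5879, 0.1325, 0.1647]
tcp_rot: [-90.0, -0.0, -14.8]
wrist_force: [0.7, 0.5, 0.7]
opening: 0.0853
time: 14.05
ee_pos: [0.5883, 0.1327, 0.239]
tcp_rot: [-89.9, -0.1, -14.8]
wrist_force: [-0.4, 0.0, 0.1]
opening: 0.0853
[0.58829982 0.13265199 0.23902699]
scrap 0.75 [[0.0269, 0.1214], [0.0448, 0.1283], [0.0632, 0.1409]] [0.00427711 0.04209571 0.04438793]
scraper 0.97 [[0.0138, 0.0543], [0.0466, 0.0796], [0.0793, 0.0956]] [0.07553714 0.07783709 0.12999418]
scraper 0.73 [[-0.0867, -0.0985], [-0.0021, 0.1002], [0.0876, 0.2336]] [0.0018438  0.03964489 0.07033327]
tnut 0.65 [[-0.06, -0.0257], [-0.0448, -0.0021], [-0.0321, 0.011]] [0.04248203 0.06573899 0.06767183]
grip top 1540 0.1287958143785251 ((46.74286651611328, 74.70962524414062), (27.889188766479492, 27.328798294067383), 1.0287518501281738)
top 0.77 [0.5995 0.1807 0.0413] [0.0449 0.1223]
```

View pics/w6.png

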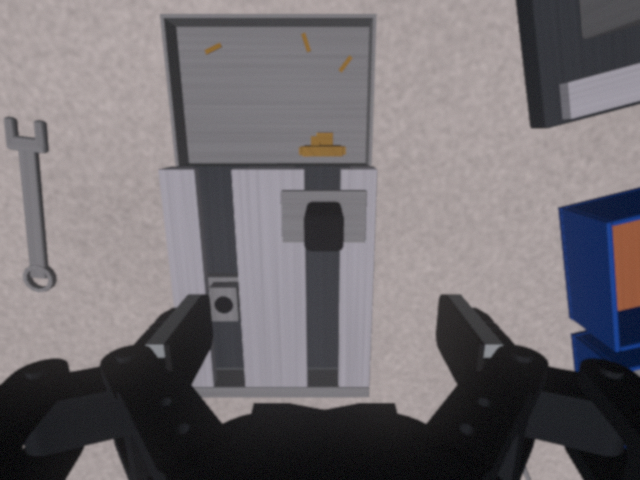

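```bash
python3 -c "
from workcell import bot
print(bot.job_done())"
```

```text
the job is handed in; nothing more can be done
None
```

I picked up the black scraper from its rest and set it into the offcut's slot about 65 mm behind the offcut. I pushed the offcut out of the open end into the tray, then drew the scraper back and let go of it. The job was handed in at about 14 s; hand-in reports no verdict.

Last checks, with positions in the bed's frame:
- **Scraper:** It stands upright in the slot at about y 0.073. The top of its grip measured 0.129 m, against 0.130 m expected, so the saddle is down on the bed. The gripper is open and about 0.11 m above the scraper.
- **Offcut:** It is in the tray, but standing on its front edge rather than lying flat. It sits at about y 0.12, with its top at about 0.044 m and its origin at roughly 0.023 m. That meets the stated limits, so I left it. I estimated the origin height from its size and did not measure it.
- **T-nut:** In the wrist camera it is still where it was, to within a few mm. The final top-camera check did not detect it, so only the wrist camera confirms this.
- **Calibration:** The top camera read about 2 mm off from the other two cameras. I used the wrist camera's readings for the grasp and the slot.

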